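# Clamp a crank hub in a squeeze-trigger ratchet clamp and hold it

### The job

Take the steel weight standing in the bench clamp's bed and stand it in the open wooden tray beside its twin, then stand the bakelite crank hub upright in the bed in front of the fixed jaw, in line with the push rod, and let it go. Pump the clamp's two trigger paddles (squeeze, let right out, squeeze again; do not push the jaw by hand) until the sprung pad grips the hub against the fixed jaw and has sunk about 8 of its 14 mm, never nearly to its stop, which would crack the bakelite. Finish while still squeezing the trigger, pad pressed in, with the other things on the counter left where they are.

Things in the scene. Friction and masses are not known exactly. Their poses are not given: they have to be found in the camera images.
- clamp: Bench push-rod clamp, fixed, 290 mm long (along x) and 90 mm wide. Origin: on the counter, on the centre line; x runs along the push rod from the fixed jaw to the trigger head, z up. Base plate 6 mm thick, 70 mm wide; its top is the bed. Fixed jaw: steel plate 50 mm wide, 55 mm high, inner face at x = -120 mm. Trigger head: grey box, x = +35 to +105 mm, 60 mm high, with two upright brown paddles on it.
- bed (a point): Point on the bed (6 mm above the counter) on the rod's line, 21 mm from the fixed jaw's face: a good place for the middle of the hub's underside; axes as the clamp's.
- trigger_grip (a point): Point midway between the two trigger paddles, 100 mm above the counter; axes as the clamp's. The paddles stand on either side of it along the clamp's y: each 45 mm wide (along x), 8 mm thick, from 65 to 125 mm above the counter. Their outer faces are 60 mm apart at rest and 36 mm apart when fully squeezed.
- trigger (a joint): How far each paddle has moved inwards, m: 0 at rest, 0.012 fully squeezed. The paddles are geared together and spring back when released. A squeeze advances the jaw by 1.6 times this; ratchet pitch 6 mm, so the first bite may be 6 mm short, later full ones give about 18 mm. Squeezing with F newtons from both sides presses the pad with about 1.25 F - 9 N.
- jaw (a joint): Advance of the push rod (axis 30 mm above the counter, round rubber pad of 28 mm at its end) to the fixed jaw, m. At j the free pad's face is 105 mm - j from the fixed jaw. Starts at 0.012 to 0.042, ends at 0.085. Drag 4 N: it stays where it is left, but with the trigger let out a pad pressed harder than that pushes it back until about 4 N (3.5 mm) is left.
- pad (a joint): How far the sprung pad is pressed into the jaw in m: 0 free, 0.014 at its stop; 1.2 N per mm. Wanted at the end: about 0.008. Above 0.012 counts as crushing.
- hub: Brown bakelite crank hub: block 40 mm (x) x 34 mm (y) x 40 mm high with a stub shaft 16 mm in diameter and 14 mm high on top; 0.12 kg. Origin at the centre of its underside, z up. Stands upright on the counter.
- weight: Steel stacking weight that starts standing in the clamp's bed: disc 40 mm in diameter and 20 mm high, a 14 mm neck, and a knob 22 mm in diameter from 35 to 50 mm above its underside; 0.22 kg. Origin at the centre of its underside, z up.
- twin: Second steel weight of the same shape, which already stands in the tray 40 mm from the tray's middle towards its +x end. Origin at the centre of its underside.
- tray: Open wooden tray, fixed, 170 mm (x) x 100 mm (y) x 20 mm high, walls and floor 4 mm thick. Origin at the centre of its underside, on the counter. Its half towards -x is empty.
- paperweight: Bystander: green glass dome paperweight, 68 mm across, 40 mm high; origin under its centre.
- crank: Bystander: steel crank arm with an upright bakelite handle 20 mm in diameter and 45 mm high at its -x end, 100 mm long, lying along its x; origin near its middle.
- tape_roll: Bystander: roll of paper tape standing on end, 58 mm in diameter, 38 mm high; origin under its centre.
- tin: Bystander: round brass tin, 52 mm in diameter, 45 mm high; origin under its centre.
Mind the look-alikes: they are no part of the job. Of the things like the tray, leave any that is blue; of the rest the smaller one is meant.

How it is judged:
By the outcome, as a careful person would: the job done as asked, in the order asked, and still so for the second after the job is handed in, while the arm keeps its last pose, push and grip.
It also fails if it takes over 72 s, if anything falls off the work surface, if the arm or the gripper's body presses on something with over 40 N, if the wrist force passes 120 N, or if a joint passes its speed limit or range.

### The arm

A 7-joint arm with a two-finger parallel gripper is mounted at the origin on the work surface. World frame = base frame: x ahead of the robot, y to its left, z up, the work surface at z = 0. Lengths are in m, angles in rad, forces in N, time in s.
With the tool pointing down it reaches from about 0.4 to 0.85 m from the base axis. Payload 4.5 kg.
Tool frame: the origin (TCP) lies midway between the tips of the shut fingers; the grasp point (between the pads) lies 19 mm behind it; y points along the fingers, z is the direction in which the jaws open and shut, and the axes are right-handed (so a half turn about y gives the same grasp; the last joint's range is limited). The gripper opens to 88 mm and grips with 3 to 60 N. Pads are 18 mm wide; open, the fingers measure 123 mm over their backs; the gripper's body (75 mm by 187 mm) begins 45 mm behind the grasp point.
Start: joints at [-1.273, 0.689, -0.195, 1.565, 0.157, 0.902, -0.215], TCP at [0.163, 0.603, 0.239] pointing down, gripper open.
Joint ranges: [-3.01, 3.01], [-0.46, 2.08], [-1.47, 1.51], [0.13, 2.56], [-1, 4.14], [0.04, 2.09], [-2.66, 2.66]. Speed limits (rad/s): [2.57, 2.57, 3.14, 3.14, 3.14, 3.14, 3.14].

### API

Orientations are given as a unit quaternion [x, y, z, w].
In Python, from plant import r, snapshot, get_calibration, job, boxes_of gives the robot as it stands. The module is installed in compiled form; this text tells all that it offers.
- The arm moves only by the shell command python3 -m handwheel 'ROWS' [OPENING] [FORCE]. ROWS is JSON, a list that holds one entry, the list of rows, each a list of 6 numbers: the shift along the tool's x, y, z as a fraction of full scale, then the turn, a rotation vector about the tool's x, y, z as a fraction of full scale. In form: [[[x, y, z, wx, wy, wz], ...]]. A call has 1 to 12 rows; each row is the pose to reach, as a shift and turn from the pose commanded when the call began, along the tool's axes at that moment, turning the shorter way round; what a row does not reach only later rows make up. Full scale, the value 1, is 100 cm for a shift and 180 degrees for a turn. A row lasts 1/12 s, in which the tool goes at most 41.7 mm and 7.16 degrees, less where a joint would pass 70% of its speed; a pose out of reach is approached as far as the arm can. A call with a number of a shift or a turn outside -1 to 1 is refused whole. A call with a gripper value outside its range is refused whole. OPENING is the opening, from -1 (shut) to 1 (fully open), set as the call begins (- or left out, the last holds). The fingers move at their own pace and stop on an object; FORCE is the grip in N (left out, the last holds). Time passes only in rows, so rows that repeat a pose let the fingers close. It gives the time, the measured TCP pose, the force and the opening at its end, in the units of the state.
- r.get_state(): the state, without advancing time (a new reading comes with each control period).
- snapshot(name): name is "scene" or "top" or "wrist"; returns the picture (480x640x3 uint8, red, green, blue); there is no depth.
- get_calibration(name): a dict with "fx", "fy", "cx", "cy" (pixels), "k1" (the pictures are not rectified: a ray, as slopes to the right and down, at radius r is drawn at 1 + k1 r^2 times it, then the intrinsics apply), "T" (4x4, takes a point from camera to world coordinates). Camera axes: x right, y down, z forward; pixel columns grow to the right and rows downward; lengths in m; the calibration is good to about 2 mm. A picture is of the moment at which its call begins: read the wrist's pose just before it. get_calibration takes no time and is no camera call; for the wrist camera it gives the pose at the moment of the call.
- job.finish_job(): hands the job in, once; it reports no verdict.
Trained networks look in the newest picture that a camera, given by its name, has taken for a name from the list of things; names that differ only in an ending like _2 or _b are one class to them, and where a whole thing is asked for, a point or a joint stands for the part that bears it (a point fixed in the world has none). Each returns a list of dicts, best first, with "confidence" (0 to 1); they miss things now and then, are a little off and sometimes report something else, mostly with a low value. They report only what shows in the picture. A call takes as long as a camera call. They do not tell look-alikes from the thing itself.
- boxes_of(thing, camera): "bbox" ([left, top, right, bottom] in pixels, round what is visible of it).
The state is a dict: "clock": time; "q": joint angles; "qd": joint speeds; "joint_torque": joint torques, N m; "tool_pos": TCP position; "eef_rot": TCP orientation; "contact_force": force on the tool from outside, world axes, zero at the start; "moment": the same for the moment, N m; "opening": opening from 0.0 (shut) to 1.0 (fully open).
Only numpy, scipy, OpenCV 4.12 (cv2) and the standard library are available. Lean on these libraries where they do the work, as an engineer would, in place of code of your own. Each camera call takes 0.05 s, during which the arm holds its last target. There are 200 camera calls.

## Working session

There is one attempt and no reset: what is moved stays moved. The work goes in short steps, Python scripts to look and compute and a shell command to move; the robot and the scene stay as the last step left them, time stands still between calls to the robot, and variables do not carry over. Pictures are saved under pics/ and viewed, about 8 in all and at most 12, crops included, and the job is handed in when it is done.

```bash
mkdir -p pics
python3 - <<'E'
from plant import r, snapshot, get_calibration, boxes_of
import cv2, numpy as np
for c in ["scene","top"]:
    im=snapshot(c); cv2.imwrite(f"pics/{c}0.png",im[:,:,::-1])
    k=get_calibration(c); print(c,{a:(np.round(b,4).tolist()) for a,b in k.items()})
for t in ["clamp","trigger","jaw","hub","weight","tray","paperweight","crank","tape_roll","tin"]:
    for c in ["top"]:
        print(t,c,[(np.round(b["bbox"]).tolist(),round(b["confidence"],2)) for b in boxes_of(t,c)])
s=r.get_state();print(s)
E
```

```text
scene {'fx': 457.1181, 'fy': 457.1181, 'cx': 321.1513, 'cy': 237.8817, 'k1': -0.0018, 'T': [[0.4224, 0.5702, -0.7046, 1.2117], [0.9062, -0.2506, 0.3405, -0.3996], [0.0176, -0.7824, -0.6226, 0.7437], [0.0, 0.0, 0.0, 1.0]]}
top {'fx': 470.3471, 'fy': 470.3471, 'cx': 320.4748, 'cy': 239.908, 'k1': -0.0382, 'T': [[-0.0259, -0.9872, 0.1574, 0.3387], [-0.9996, 0.027, 0.0049, -0.0775], [-0.0091, -0.1572, -0.9875, 1.0357], [0.0, 0.0, 0.0, 1.0]]}
clamp top [([230.0, 210.0, 362.0, 272.0], 0.59), ([403.0, 128.0, 430.0, 156.0], 0.54)]
trigger top [([249.0, 224.0, 269.0, 234.0], 0.77)]
jaw top [([233.0, 229.0, 316.0, 255.0], 0.66)]
hub top [([130.0, 215.0, 151.0, 236.0], 0.74)]
weight top [([327.0, 219.0, 346.0, 239.0], 0.83)]
tray top [([459.0, 115.0, 528.0, 202.0], 0.93), ([386.0, 184.0, 440.0, 265.0], 0.91), ([406.0, 296.0, 479.0, 417.0], 0.82)]
paperweight top [([347.0, 143.0, 378.0, 167.0], 0.85)]
crank top [([267.0, 142.0, 283.0, 179.0], 0.49)]
tape_roll top [([202.0, 152.0, 227.0, 182.0], 0.93), ([232.0, 209.0, 366.0, 268.0], 0.2)]
tin top [([405.0, 130.0, 432.0, 158.0], 0.86), ([247.0, 226.0, 270.0, 232.0], 0.45)]
{'clock': 0.6, 'q': array([-1.27318854,  0.68904431, -0.1946148 ,  1.5652499 ,  0.15729661,
        0.90252488, -0.21510059]), 'qd': array([ 0.00155316, -0.0011272 ,  0.00157254,  0.00075581, -0.00010572,
       -0.00110048,  0.00085033]), 'joint_torque': array([ 6.09847139e-04, -5.27250874e+01, -1.26628362e+00, -1.53680295e+01,
       -5.19540359e-02, -3.47066534e-04,  4.06098127e-05]), 'tool_pos': array([0.1629535 , 0.60343232, 0.23879127]), 'eef_rot': array([-0.70090975,  0.0929917 , -0.09299064,  0.70102126]), 'contact_force': array([-0.67163619,  0.38786414,  0.33034855]), 'moment': array([-0.07868725, -0.0135881 , -0.03412012]), 'opening': 0.9989727351197921}
```

View pics/top0.png

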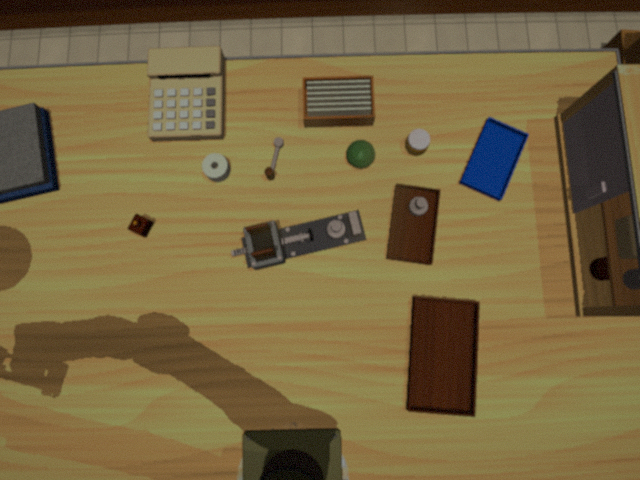

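View pics/scene0.png

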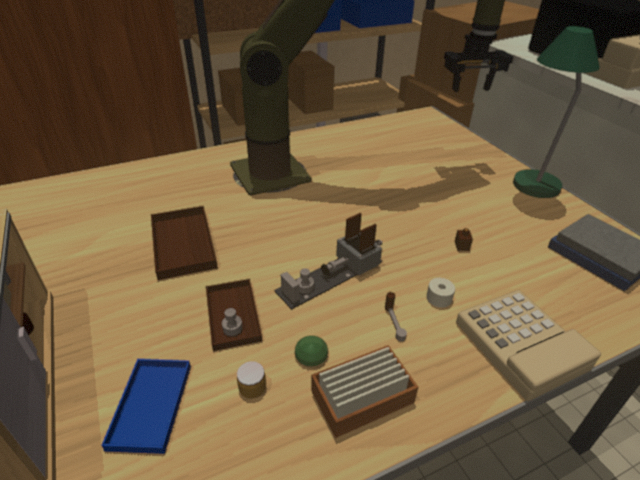

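The three tray-like things in the top image are a brown one at (413,224) holding a weight, a larger brown one at (443,355), and a blue one at (493,159). The one meant is (413,224): it isn't blue, it's the smaller of the other two, and it holds the twin. I'll confirm it in an enlarged crop.

```bash
cat > h.py <<'E'
import numpy as np, cv2
from plant import r, snapshot, get_calibration, boxes_of
from scipy.spatial.transform import Rotation as R
def pix2w(px,k,z):
    p=np.array([[(px[0]-k["cx"])/k["fx"],(px[1]-k["cy"])/k["fy"]]])[0]
    s=p.copy()
    for _ in range(10): s=p/(1+k["k1"]*(s@s))
    T=np.array(k["T"]); d=T[:3,:3]@np.array([*s,1]); o=T[:3,3]
    return o+d*(z-o[2])/d[2]
def w2pix(P,k):
    T=np.array(k["T"]); c=T[:3,:3].T@(np.asarray(P)-T[:3,3]); s=c[:2]/c[2]; s=s*(1+k["k1"]*(s@s))
    return np.array([k["fx"]*s[0]+k["cx"],k["fy"]*s[1]+k["cy"]])
def go(target,fwd,jaw):
    """rows values: shift & turn for TCP target, tool y along fwd, tool z along jaw (either sign)"""
    s=r.get_state(); R0=R.from_quat(s["eef_rot"]); 
    best=None
    for sg in (1,-1):
        z=np.array(jaw)*sg; y=np.array(fwd); z=z-y*(z@y); z/=np.linalg.norm(z)
        Rt=R.from_matrix(np.c_[np.cross(y,z),y,z]); rv=(R0.inv()*Rt).as_rotvec()
        if best is None or np.linalg.norm(rv)<np.linalg.norm(best): best=rv
    d=R0.inv().apply(np.array(target)-s["tool_pos"])
    print("shift",np.round(d,4),"turn",np.round(best/np.pi,4),"rows>=",max(np.linalg.norm(d)/.0417,np.degrees(np.linalg.norm(best))/7.16).round(1),"jaw",np.round(R0.as_matrix()[:,2],3),"fwd",np.round(R0.as_matrix()[:,1],3),"t",s["clock"])
E
python3 - <<'E'
from h import *
im=cv2.imread("pics/top0.png")
a=cv2.resize(im[175:275,225:450],None,fx=3.5,fy=3.5,interpolation=cv2.INTER_CUBIC)
b=cv2.resize(im[205:245,110:170],None,fx=5,fy=5,interpolation=cv2.INTER_CUBIC)
o=np.zeros((600,800,3),np.uint8);o[:a.shape[0],:a.shape[1]]=a;o[370:370+b.shape[0],:b.shape[1]]=b
o=np.clip(o*1.6,0,255).astype(np.uint8)
cv2.imwrite("pics/c1.png",o)
k=get_calibration("top")
for n,p,z in [("hubtop",(141,225),.054),("weightknob",(336.5,228),.056),("tray",(413,224),.02)]: print(n,pix2w(p,k,z).round(4))
E
```

```text
hubtop [0.538  0.3113 0.054 ]
weightknob [ 0.5194 -0.1072  0.056 ]
tray [ 0.5304 -0.2766  0.02  ]
```

View pics/c1.png

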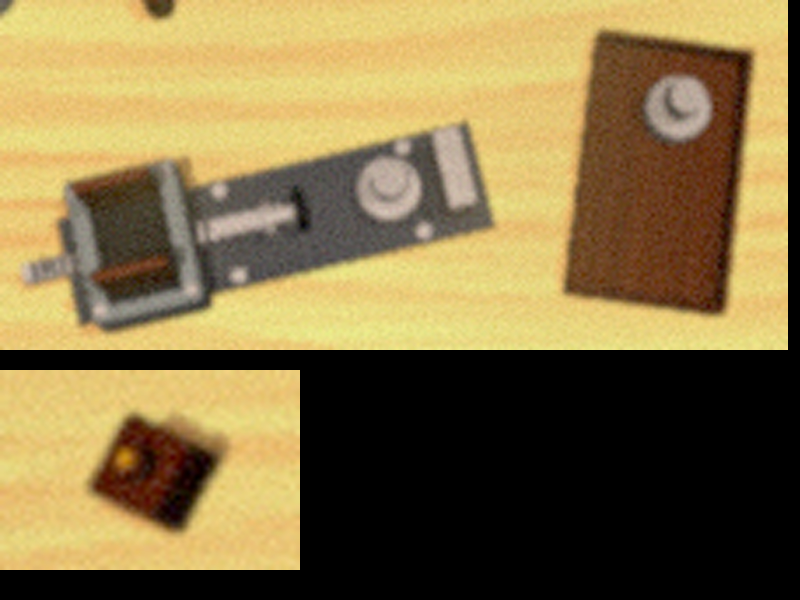

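The crop confirms it. The smaller brown tray has the twin in its upper half at crop (678,107) and its lower half is empty. The weight is in the clamp bed at (390,185), the fixed jaw at (455,168), and the hub at about (150,472).

Run:
```python
from h import *
k=get_calibration("top")
f=lambda u,v,z:pix2w((225+u/3.5,175+v/3.5),k,z)[:2].round(4)
for n,u,v,z in [("bedA",467,122,.006),("bedB",493,226,.006),("bedB2",212,293,.006),("bedA2",200,185,.006),("jawTopA",434,130,.055),("jawTopB",448,210,.055),("jTA2",461,125,.055),("jTB2",477,205,.055),
 ("padL1",68,185,.125),("padL2",158,164,.125),("padR1",92,274,.125),("padR2",180,256,.125),("discL",357,190,.026),("discR",421,185,.026),("discT",388,157,.026),("discB",390,222,.026),
 ("knob",392,180,.056),("pad",303,210,.03),("twinknob",686,101,.054),("trayA",598,32,.02),("trayB",752,48,.02),("trayC",723,314,.02),("trayD",565,292,.02)]:
    print(n,f(u,v,z))
g=lambda u,v,z:pix2w((110+u/5,205+(v-370)/5),k,z)[:2].round(4)
for n,u,v,z in [("h1",132,415,.04),("h2",90,488,.04),("h3",178,530,.04),("h4",220,450,.04),("stub",127,458,.054)]: print(n,g(u,v,z))
print(R.from_quat(r.get_state()["eef_rot"]).as_matrix().round(3))
kw=get_calibration("wrist");print(kw)
```

```text
bedA [ 0.5686 -0.159 ]
bedB [ 0.5008 -0.1729]
bedB2 [0.4629 0.0057]
bedA2 [0.5323 0.0123]
jawTopA [ 0.5532 -0.1349]
jawTopB [ 0.5036 -0.1416]
jTA2 [ 0.5559 -0.1514]
jTB2 [ 0.5062 -0.1592]
padL1 [0.512  0.0765]
padL2 [0.5227 0.0255]
padR1 [0.461  0.0631]
padR2 [0.4699 0.0137]
discL [ 0.5227 -0.0873]
discR [ 0.5247 -0.1272]
discT [ 0.5431 -0.1072]
discB [ 0.5019 -0.1072]
knob [ 0.5228 -0.1083]
pad [ 0.5103 -0.0534]
twinknob [ 0.5673 -0.2896]
trayA [ 0.6218 -0.2436]
trayB [ 0.6087 -0.3411]
trayC [ 0.4395 -0.3118]
trayD [ 0.4559 -0.2146]
h1 [0.5656 0.3279]
h2 [0.5337 0.3452]
h3 [0.5141 0.3058]
h4 [0.5489 0.2884]
stub [0.5436 0.3236]
[[ 0.965  0.     0.261]
 [-0.261  0.     0.965]
 [-0.    -1.     0.   ]]
{'fx': 415.6321266227394, 'fy': 415.6321266227394, 'cx': 327.7194428065837, 'cy': 230.22639181178684, 'k1': -0.048283871484753306, 'T': array([[ 2.61289516e-01,  9.14952043e-01,  3.07555763e-01,
         8.37139987e-02],
       [ 9.65260192e-01, -2.47916084e-01, -8.25250055e-02,
         6.23379468e-01],
       [ 7.41597929e-04,  3.18434254e-01, -9.47944659e-01,
         3.83514718e-01],
       [ 0.00000000e+00,  0.00000000e+00,  0.00000000e+00,
         1.00000000e+00]])}
```

Run:
```python
from h import *
go((.523,-.108,.19),(0,0,-1),(.978,.207,0))
```

```text
shift [ 0.5331  0.0487 -0.593 ] turn [-0.      0.3496 -0.    ] rows>= 19.2 jaw [0.261 0.965 0.   ] fwd [ 0.  0. -1.] t 0.6
```

```bash
python3 -m handwheel '[[[0.266,0.024,-0.297,0,0.175,0],[0.266,0.024,-0.297,0,0.175,0],[0.266,0.024,-0.297,0,0.175,0],[0.266,0.024,-0.297,0,0.175,0],[0.266,0.024,-0.297,0,0.175,0],[0.533,0.049,-0.593,0,0.35,0],[0.533,0.049,-0.593,0,0.35,0],[0.533,0.049,-0.593,0,0.35,0],[0.533,0.049,-0.593,0,0.35,0],[0.533,0.049,-0.593,0,0.35,0],[0.533,0.049,-0.593,0,0.35,0],[0.533,0.049,-0.593,0,0.35,0]]]' 0.14 20
python3 - <<'E'
from h import *
go((.523,-.108,.19),(0,0,-1),(.978,.207,0)); print(r.get_state()["q"].round(2))
E
```

```text
clock: 1.6
tool_pos: [0.3888, 0.1565, 0.2083]
eef_rot: [-0.549, 0.445, -0.446, 0.55]
contact_force: [0.2, -0.1, -0.0]
opening: 0.569
shift [0.2865 0.0183 0.0766] turn [-0.0003 -0.0002 -0.0001] rows>= 7.1 jaw [0.978 0.207 0.001] fwd [ 0.001  0.    -1.   ] t 1.6
[-0.51  0.49  0.03  2.2  -0.03  0.45 -0.25]
```

```bash
python3 -m handwheel '[[[0.286,0.018,0.077,0,0,0],[0.286,0.018,0.077,0,0,0],[0.286,0.018,0.077,0,0,0],[0.286,0.018,0.077,0,0,0],[0.286,0.018,0.077,0,0,0],[0.286,0.018,0.077,0,0,0],[0.286,0.018,0.077,0,0,0],[0.286,0.018,0.077,0,0,0],[0.286,0.018,0.077,0,0,0],[0.286,0.018,0.077,0,0,0],[0.286,0.018,0.077,0,0,0]]]'
python3 - <<'E'
from h import *
k=get_calibration("wrist"); im=snapshot("wrist"); np.save("pics/kw1.npy",k,allow_pickle=True)
cv2.imwrite("pics/w1.png",im[:,:,::-1])
for t in ["weight","jaw"]: print(t,[(np.round(b["bbox"]).tolist(),round(b["confidence"],2)) for b in boxes_of(t,"wrist")])
for n,P in [("knob",(.523,-.108,.056)),("bed",(.5241,-.1176,.006)),("tray",(.4921,-.2709,.004)),("grip",(.489,.0477,.125))]: print(n,w2pix(P,k).round())
go((.523,-.108,.19),(0,0,-1),(.978,.207,0)); print(r.get_state()["q"].round(2))
E
```

```text
clock: 2.52
tool_pos: [0.5217, -0.1038, 0.1901]
eef_rot: [-0.549, 0.445, -0.444, 0.55]
contact_force: [-0.6, 0.7, -1.0]
opening: 0.571
weight [([305.0, 179.0, 356.0, 238.0], 0.55)]
jaw [([311.0, 31.0, 351.0, 138.0], 0.9)]
knob [327. 220.]
bed [326. 213.]
tray [259. 359.]
grip [325. -83.]
shift [0.0041 0.0004 0.0001] turn [ 0.      0.0006 -0.0003] rows>= 0.1 jaw [ 0.978  0.209 -0.   ] fwd [-0.     0.001 -1.   ] t 2.6667
[ 0.14  0.64 -0.05  1.9   0.05  0.61  0.27]
```

View pics/w1.png

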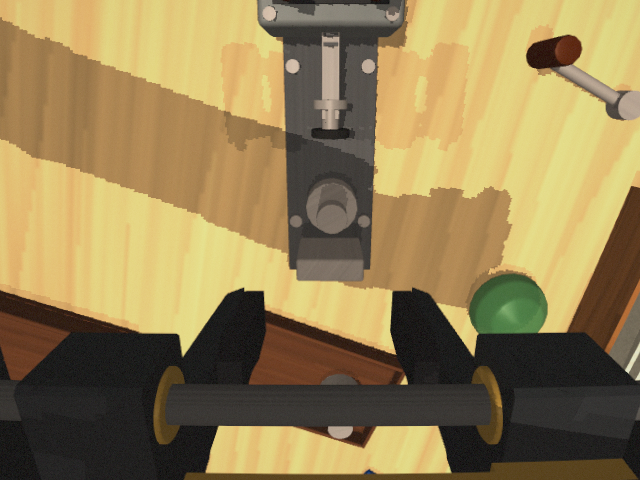

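The weight's knob is at (331,218) and its disc at about (331,204). The fixed jaw is at (331,258), the pad at (331,132), and the bed runs between columns 289 and 372.

Run:
```python
from h import *
k=np.load("pics/kw1.npy",allow_pickle=True).item(); print(np.array(k["T"])[:3,3])
X=np.array([-.207,.978]);Y=np.array([-.978,-.207]);O=np.array([.5036,-.0208])
for n,u,v,z in [("knob",331,218,.056),("discL",306,205,.026),("discR",357,205,.026),("discTop",331,178,.026),
 ("jawTL",303,238,.055),("jawTR",362,238,.055),("jawTL",298,262,.055),("jawTR",363,262,.055),("jBL",297,280,.055),("jBR",364,280,.055),("bedL",288,150,.006),("bedR",374,150,.006),("bedL2",286,60,.006),("bedR2",379,60,.006),("pad",331,132,.03),("headL",263,30,.06),("headR",402,30,.06),
 ("bedendL",290,268,.006),("bedendR",370,268,.006)]:
    p=pix2w((u,v),k,z)[:2]; print(n,p.round(4),"clamp",((p-O)@X).round(4),((p-O)@Y).round(4))
```

```text
[ 0.50539893 -0.02455234  0.33505756]
knob [ 0.5252 -0.1062] clamp -0.088 -0.0034
discL [ 0.5063 -0.1088] clamp -0.0866 0.0156
discR [ 0.5446 -0.1006] clamp -0.0865 -0.0236
discTop [ 0.5207 -0.0842] clamp -0.0656 -0.0036
jawTL [ 0.5088 -0.1252] clamp -0.1032 0.0165
jawTR [ 0.55   -0.1164] clamp -0.1032 -0.0256
jawTL [ 0.5087 -0.1442] clamp -0.1218 0.0205
jawTR [ 0.5551 -0.1344] clamp -0.1217 -0.0269
jBL [ 0.5107 -0.1585] clamp -0.1362 0.0216
jBR [ 0.5592 -0.1482] clamp -0.1361 -0.028
bedL [ 0.4839 -0.0733] clamp -0.0473 0.0301
bedR [ 0.55   -0.0592] clamp -0.0472 -0.0374
bedL2 [ 0.4704 -0.0083] clamp 0.019 0.0299
bedR2 [0.5378 0.006 ] clamp 0.0191 -0.039
pad [ 0.5134 -0.0507] clamp -0.0312 -0.0034
headL [0.4594 0.0031] clamp 0.0325 0.0383
headR [0.542  0.0207] clamp 0.0326 -0.0461
bedendL [ 0.5036 -0.1721] clamp -0.148 0.0313
bedendR [ 0.571  -0.1578] clamp -0.1479 -0.0376
```

Run:
```python
from h import *
go((.5245,-.1065,.0305),(0,0,-1),(.978,.207,0))
```

```text
shift [0.0031 0.1599 0.0019] turn [ 0.      0.0006 -0.0003] rows>= 3.8 jaw [ 0.978  0.209 -0.   ] fwd [-0.     0.001 -1.   ] t 2.6667
```

```bash
python3 -m handwheel '[[[0.003,0.04,0.002,0,0,0],[0.003,0.08,0.002,0,0,0],[0.003,0.1,0.002,0,0,0],[0.003,0.13,0.002,0,0,0],[0.003,0.15,0.002,0,0,0],[0.003,0.16,0.002,0,0,0],[0.003,0.16,0.002,0,0,0],[0.003,0.16,0.002,0,0,0],[0.003,0.16,0.002,0,0,0]]]' 
python3 -m handwheel '[[[0,0,0,0,0,0],[0,0,0,0,0,0],[0,0,0,0,0,0],[0,0,0,0,0,0],[0,0,0,0,0,0],[0,0,0,0,0,0]]]' -1 25
python3 -m handwheel '[[[0,-0.02,0,0,0,0],[0,-0.05,0,0,0,0],[0,-0.08,0,0,0,0],[0,-0.1,0,0,0,0],[0,-0.1,0,0,0,0],[0,-0.1,0,0,0,0]]]'
python3 - <<'E'
from h import *
go((.493,-.2715,.1),(0,0,-1),(.978,.207,0));go((.493,-.2715,.031),(0,0,-1),(.978,.207,0))
E
```

```text
clock: 3.42
tool_pos: [0.5258, -0.1084, 0.0314]
eef_rot: [-0.549, 0.445, -0.446, 0.55]
contact_force: [-0.2, 0.1, 0.3]
opening: 0.569
clock: 3.92
tool_pos: [0.5254, -0.1085, 0.0305]
eef_rot: [-0.549, 0.445, -0.446, 0.549]
contact_force: [-0.3, 1.4, 2.7]
opening: 0.232
clock: 4.42
tool_pos: [0.5252, -0.1086, 0.1307]
eef_rot: [-0.549, 0.445, -0.446, 0.549]
contact_force: [-0.8, 1.4, -2.3]
opening: 0.232
shift [ 0.1528  0.0307 -0.0651] turn [-0.0005 -0.0004  0.0001] rows>= 4.0 jaw [0.979 0.206 0.001] fwd [ 0.001 -0.    -1.   ] t 4.4167
shift [ 0.1527  0.0997 -0.0652] turn [-0.0005 -0.0004  0.0001] rows>= 4.6 jaw [0.979 0.206 0.001] fwd [ 0.001 -0.    -1.   ] t 4.4167
```

```bash
python3 -m handwheel '[[[0.04,0,-0.016,0,0,0],[0.08,0,-0.033,0,0,0],[0.12,0,-0.05,0,0,0],[0.153,0.02,-0.065,0,0,0],[0.153,0.05,-0.065,0,0,0],[0.153,0.075,-0.065,0,0,0],[0.153,0.09,-0.065,0,0,0],[0.153,0.098,-0.065,0,0,0],[0.153,0.101,-0.065,0,0,0],[0.153,0.101,-0.065,0,0,0],[0.153,0.101,-0.065,0,0,0]]]' 
python3 -m handwheel '[[[0,0.001,0,0,0,0],[0,0.001,0,0,0,0],[0,0.001,0,0,0,0],[0,0.001,0,0,0,0]]]' 0.1
python3 -m handwheel '[[[0,-0.02,0,0,0,0],[0,-0.06,0,0,0,0],[0,-0.1,0,0,0,0],[0,-0.14,0,0,0,0],[0,-0.15,0,0,0,0],[0,-0.15,0,0,0,0]]]'
python3 - <<'E'
from h import *
cv2.imwrite("pics/t1.png",snapshot("top")[:,:,::-1])
print([np.round(b["bbox"]) for b in boxes_of("weight","top")])
go((.53,.25,.22),(0,0,-1),(.907,-.42,0)); print(r.get_state()["q"].round(2))
E
```

```text
clock: 5.33
tool_pos: [0.4924, -0.2711, 0.0285]
eef_rot: [0.549, -0.446, 0.445, -0.549]
contact_force: [0.0, 0.7, -2.4]
opening: 0.228
clock: 5.67
tool_pos: [0.4931, -0.2716, 0.0283]
eef_rot: [-0.549, 0.445, -0.446, 0.549]
contact_force: [0.1, 0.5, 0.0]
opening: 0.509
clock: 6.17
tool_pos: [0.4949, -0.2727, 0.1816]
eef_rot: [-0.548, 0.443, -0.448, 0.55]
contact_force: [1.0, 0.8, -0.1]
opening: 0.549
[array([399., 232., 424., 253.])]
shift [-0.5025 -0.0423  0.1443] turn [ 2.000e-04  2.041e-01 -1.000e-04] rows>= 12.6 jaw [ 0.979  0.206 -0.001] fwd [-0.001  0.    -1.   ] t 6.2667
[ 0.48  0.69 -0.1   1.82  0.11  0.64  0.52]
```

```bash
python3 -m handwheel '[[[-0.25,-0.02,0.06,0,0.1,0],[-0.25,-0.02,0.06,0,0.1,0],[-0.25,-0.02,0.06,0,0.1,0],[-0.25,-0.02,0.06,0,0.1,0],[-0.25,-0.02,0.06,0,0.1,0],[-0.25,-0.02,0.06,0,0.1,0],[-0.502,-0.042,0.144,0,0.204,0],[-0.502,-0.042,0.144,0,0.204,0],[-0.502,-0.042,0.144,0,0.204,0],[-0.502,-0.042,0.144,0,0.204,0],[-0.502,-0.042,0.144,0,0.204,0],[-0.502,-0.042,0.144,0,0.204,0]]]' 0.3
python3 - <<'E'
from h import *
go((.541,.318,.19),(0,0,-1),(.907,-.42,0)); print(r.get_state()["q"].round(2))
E
```

```text
clock: 7.27
tool_pos: [0.5261, 0.2267, 0.2157]
eef_rot: [0.383, -0.596, 0.596, -0.379]
contact_force: [0.2, 1.0, -0.1]
opening: 0.651
shift [-0.0893  0.0253 -0.0247] turn [0.0008 0.0002 0.0015] rows>= 2.3 jaw [ 0.908 -0.42  -0.002] fwd [-0.004 -0.003 -1.   ] t 7.2667
[-0.61  0.66  0.21  1.76 -0.19  0.75 -0.74]
```

```bash
python3 -m handwheel '[[[-0.04,0.012,-0.012,0.001,0,0.001],[-0.075,0.025,-0.025,0.001,0,0.001],[-0.089,0.025,-0.025,0.001,0,0.001],[-0.089,0.025,-0.025,0.001,0,0.001],[-0.089,0.025,-0.025,0.001,0,0.001],[-0.089,0.025,-0.025,0.001,0,0.001]]]'
python3 - <<'E'
from h import *
k=get_calibration("wrist"); im=snapshot("wrist"); np.save("pics/kw2.npy",k,allow_pickle=True)
t=cv2.imread("pics/t1.png")[175:275,370:450]
o=np.zeros((480,800,3),np.uint8); o[:,:480]=im[:,80:560,::-1]; o[:400,480:]=cv2.resize(t,(320,400))
cv2.imwrite("pics/w2.png",o); print([np.round(b["bbox"]) for b in boxes_of("hub","wrist")])
print(r.get_state()["q"].round(2))
E
```

```text
clock: 7.77
tool_pos: [0.542, 0.3136, 0.1918]
eef_rot: [0.38, -0.595, 0.597, -0.38]
contact_force: [0.4, -0.2, -0.0]
opening: 0.649
[array([296., 163., 351., 212.])]
[-0.72  0.75  0.22  1.62 -0.21  0.79 -0.85]
```

View pics/w2.png

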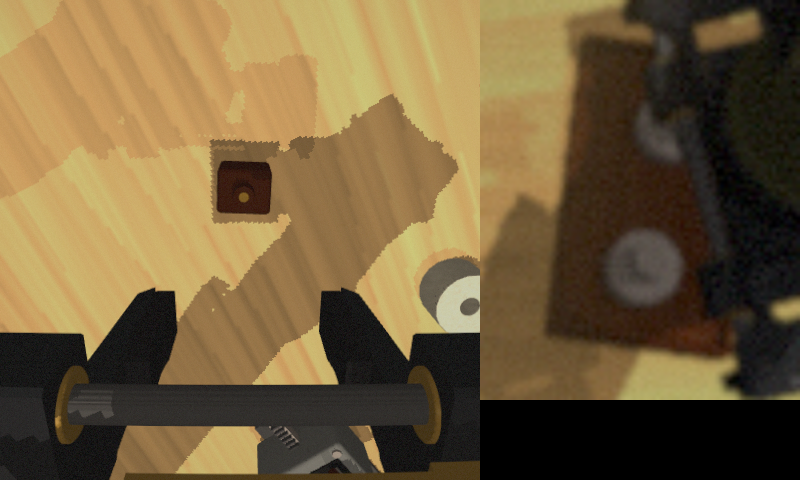

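In the top crop the weight stands in the tray's lower half, below the twin. In the wrist image the hub's top face runs over about columns 297–351 and rows 172–214, roughly aligned with the jaws.

Run:
```python
from h import *
k=np.load("pics/kw2.npy",allow_pickle=True).item()
im=cv2.imread("pics/w2.png")[:,:480]
for n,u,v,z in [("NL",297,213,.04),("NR",350,214.5,.04),("L",297,195,.04),("R",351,195,.04),("stub",323,191,.054),("baseFL",299,162,0.0),("baseFR",350,162.5,0.0)]:
    print(n,pix2w((u,v),k,z)[:2].round(4))
# rotated rect of dark reddish region
m=((im.max(2)<75)).astype(np.uint8); m[:150]=0;m[225:]=0;m[:,:205]=0;m[:,285:]=0
c=max(cv2.findContours(m,0,2)[0],key=cv2.contourArea); print(cv2.minAreaRect(c),cv2.approxPolyDP(c,4,True).reshape(-1,2)+[80,0])
s=r.get_state();print(R.from_quat(s["eef_rot"]).as_matrix().round(3).tolist(),s["tool_pos"])
```

```text
NL [0.5214 0.3188]
NR [0.5566 0.3011]
L [0.5275 0.3311]
R [0.5633 0.3143]
stub [0.5475 0.3286]
baseFL [0.5344 0.3474]
baseFR [0.5716 0.3295]
((243.64535522460938, 186.84829711914062), (54.129825592041016, 51.69351577758789), 1.7899105548858643) [[301 162]
 [297 209]
 [348 212]
 [348 164]]
[[-0.423, 0.004, 0.906], [-0.906, -0.001, -0.423], [-0.001, -1.0, 0.003]] [0.54249214 0.31364368 0.19286989]
```

The hub is 40 mm wide across the image and 34 mm along it, so the jaws need a quarter turn to grip the 34 mm faces.

Run:
```python
from h import *
go((.546,.324,.11),(0,0,-1),(.434,.901,0))
```

```text
shift [-0.0108  0.0829 -0.0015] turn [-0.0011 -0.4961  0.0006] rows>= 12.5 jaw [ 0.906 -0.423  0.003] fwd [ 0.004 -0.001 -1.   ] t 7.8667
```

```bash
python3 -m handwheel '[[[-0.011,0.02,-0.001,0,-0.496,0],[-0.011,0.02,-0.001,0,-0.496,0],[-0.011,0.04,-0.001,0,-0.496,0],[-0.011,0.05,-0.001,0,-0.496,0],[-0.011,0.06,-0.001,0,-0.496,0],[-0.011,0.07,-0.001,0,-0.496,0],[-0.011,0.083,-0.001,0,-0.496,0],[-0.011,0.083,-0.001,0,-0.496,0],[-0.011,0.083,-0.001,0,-0.496,0],[-0.011,0.083,-0.001,0,-0.496,0],[-0.011,0.083,-0.001,0,-0.496,0],[-0.011,0.083,-0.001,0,-0.496,0]]]'
python3 -m handwheel '[[[0,0,0,0,-0.008,0],[0,0,0,0,-0.008,0],[0,0,0,0,-0.008,0]]]'
python3 - <<'E'
from h import *
go((.546,.324,.012),(0,0,-1),(.434,.901,0));print(r.get_state()["q"].round(2))
k=get_calibration("wrist");cv2.imwrite("pics/w3.png",snapshot("wrist")[:,:,::-1])
X=np.array([.9,-.435]);Y=np.array([.434,.9])
for a,b in((1,1),(1,-1),(-1,-1),(-1,1)): print(w2pix([*(np.array([.546,.324])+a*.02*X+b*.017*Y),.04],k).round())
E
```

```text
clock: 8.87
tool_pos: [0.5469, 0.3249, 0.1106]
eef_rot: [-0.685, 0.173, -0.177, 0.686]
contact_force: [-0.1, -0.1, 0.4]
opening: 0.65
clock: 9.12
tool_pos: [0.5467, 0.326, 0.1104]
eef_rot: [-0.686, 0.168, -0.171, 0.687]
contact_force: [0.8, 0.2, 0.3]
opening: 0.647
shift [-0.      0.0984 -0.0024] turn [-0.001  -0.0109  0.0011] rows>= 2.4 jaw [0.465 0.885 0.003] fwd [ 0.004  0.001 -1.   ] t 9.1167
[-0.49  0.87 -0.21  1.63  0.27  0.67  0.24]
[356. 278.]
[297. 280.]
[292. 212.]
[356. 210.]
```

View pics/w3.png

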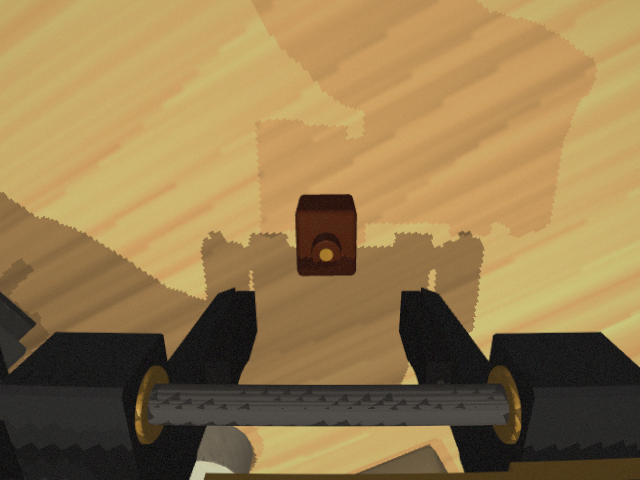

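The hub's top face spans about columns 296–356, with its near edge at row 275. That is 3–4 px from my prediction and square with the jaws, so I'll descend as is.

```bash
python3 -m handwheel '[[[-0.001,0.03,-0.002,0,0,0],[-0.001,0.06,-0.002,0,0,0],[-0.001,0.08,-0.002,0,0,0],[-0.001,0.09,-0.002,0,0,0],[-0.001,0.098,-0.002,0,0,0],[-0.001,0.098,-0.002,0,0,0],[-0.001,0.098,-0.002,0,0,0]]]'
python3 -m handwheel '[[[0,0,0,0,0,0],[0,0,0,0,0,0],[0,0,0,0,0,0],[0,0,0,0,0,0],[0,0,0,0,0,0]]]' -1 20
python3 -m handwheel '[[[0,-0.02,0,0,0,0],[0,-0.05,0,0,0,0],[0,-0.08,0,0,0,0],[0,-0.12,0,0,0,0],[0,-0.15,0,0,0,0],[0,-0.15,0,0,0,0]]]'
python3 - <<'E'
from h import *
O=np.array([.5063,-.0222]);X=np.array([-.207,.978]);b=O-.099*X;print(b)
go((*b,.15),(0,0,-1),(.978,.207,0))
E
```

```text
clock: 9.75
tool_pos: [0.5454, 0.3261, 0.0128]
eef_rot: [-0.686, 0.166, -0.17, 0.688]
contact_force: [-1.0, -0.5, 0.6]
opening: 0.648
clock: 10.17
tool_pos: [0.5455, 0.326, 0.013]
eef_rot: [-0.686, 0.166, -0.169, 0.688]
contact_force: [-0.9, 0.1, 4.3]
opening: 0.382
clock: 10.67
tool_pos: [0.5476, 0.328, 0.1688]
eef_rot: [-0.683, 0.164, -0.172, 0.691]
contact_force: [0.3, 1.3, -0.8]
opening: 0.384
[ 0.526793 -0.119022]
shift [ 0.1877  0.0147 -0.4064] turn [-0.0053  0.2809  0.0005] rows>= 10.7 jaw [0.461 0.887 0.014] fwd [ 0.014  0.009 -1.   ] t 10.6667
```

```bash
python3 -m handwheel '[[[0.09,0,-0.2,-0.005,0.14,0],[0.09,0,-0.2,-0.005,0.14,0],[0.09,0,-0.2,-0.005,0.14,0],[0.09,0,-0.2,-0.005,0.14,0],[0.09,0,-0.2,-0.005,0.14,0],[0.188,0,-0.406,-0.005,0.281,0],[0.188,0,-0.406,-0.005,0.281,0],[0.188,0,-0.406,-0.005,0.281,0],[0.188,0,-0.406,-0.005,0.281,0],[0.188,0,-0.406,-0.005,0.281,0],[0.188,0,-0.406,-0.005,0.281,0],[0.188,0,-0.406,-0.005,0.281,0]]]'
python3 -m handwheel '[[[0,0,0,0,0,0],[0,0,0,0,0,0]]]'
python3 - <<'E'
from h import *
go((.5268,-.119,.09),(0,0,-1),(.978,.207,0)); print(r.get_state()["q"].round(2))
E
```

```text
clock: 11.67
tool_pos: [0.522, -0.1312, 0.1609]
eef_rot: [0.553, -0.448, 0.449, -0.541]
contact_force: [-0.3, 0.2, -1.3]
opening: 0.382
clock: 11.83
tool_pos: [0.5238, -0.1204, 0.1609]
eef_rot: [0.553, -0.446, 0.444, -0.546]
contact_force: [0.2, 0.2, -1.5]
opening: 0.387
shift [-0.0011  0.0709  0.0039] turn [0.0031 0.0003 0.0014] rows>= 1.7 jaw [ 0.978  0.208 -0.01 ] fwd [-0.009 -0.006 -1.   ] t 11.8333
[ 0.18  0.69 -0.07  1.9   0.1   0.56  0.25]
```

```bash
python3 -m handwheel '[[[-0.001,0.03,0.003,0.003,0,0.001],[-0.001,0.06,0.003,0.003,0,0.001],[-0.001,0.071,0.003,0.003,0,0.001],[-0.001,0.071,0.003,0.003,0,0.001],[-0.001,0.071,0.003,0.003,0,0.001],[-0.001,0.071,0.003,0.003,0,0.001]]]'
python3 - <<'E'
from h import *
k=get_calibration("wrist");cv2.imwrite("pics/w4.png",snapshot("wrist")[:,:,::-1]);np.save("pics/kw4.npy",k,allow_pickle=True)
go((.5268,-.119,.021),(0,0,-1),(.978,.207,0)); print(r.get_state()["tool_pos"])
E
```

```text
clock: 12.33
tool_pos: [0.5271, -0.1197, 0.0914]
eef_rot: [0.55, -0.444, 0.446, -0.549]
contact_force: [-0.1, -0.5, -0.8]
opening: 0.386
shift [-0.0014  0.0707 -0.0004] turn [-0.0008  0.0003  0.0011] rows>= 1.7 jaw [0.978 0.208 0.002] fwd [ 0.003 -0.003 -1.   ] t 12.3833
[ 0.52728942 -0.12003969  0.09167782]
```

View pics/w4.png

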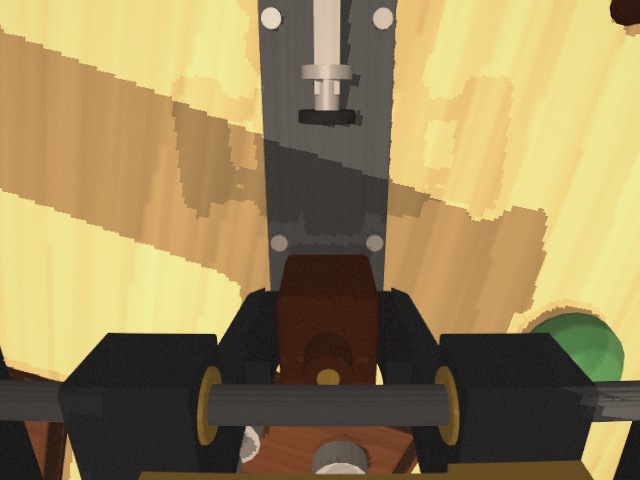

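Laterally the hub (columns 277–378, centre 328) lines up with the rod at 327. I'll check where it sits along the rod.

Run:
```python
from h import *
k=np.load("pics/kw4.npy",allow_pickle=True).item()
X=np.array([-.207,.978]);Y=np.array([-.978,-.207]);O=np.array([.5063,-.0222])
t=r.get_state()["tool_pos"]; print("tcp",(t[:2]-O)@X,(t[:2]-O)@Y)
for n,u,v,z in [("hubbot",327,255,t[2]-.0128),("hubtop",327,290,t[2]+.0272),("screws",327,243,.008),("pad",327,117,.03),("padface bottom edge",327,124,.03),("bedL",270,210,.006),("bedR",388,210,.006),("bedL",259,20,.006),("bedR",397,20,.006),("hubL",277,370,t[2]+.0272),("hubR",378,370,t[2]+.0272)]:
    p=pix2w((u,v),k,z)[:2];print(n,((p-O)@X).round(4),((p-O)@Y).round(4))
k=np.load("pics/kw1.npy",allow_pickle=True).item()
for n,u,v,z in [("screws",330,221.5,.008),("pad",331,132,.03)]:
    p=pix2w((u,v),k,z)[:2];print("w1",n,((p-O)@X).round(4),((p-O)@Y).round(4))
```

```text
tcp -0.10003202296691682 -0.0002748416052033167
hubbot -0.0819 -0.0004
hubtop -0.0775 -0.0004
screws -0.1031 -0.0005
pad -0.0304 -0.0005
padface bottom edge -0.0337 -0.0005
bedL -0.0836 0.0323
bedR -0.0836 -0.0356
bedL 0.016 0.0338
bedR 0.0161 -0.0358
hubL -0.1075 0.0165
hubR -0.1076 -0.0176
w1 screws -0.1035 -0.0007
w1 pad -0.0293 -0.0011
```

```bash
python3 -m handwheel '[[[-0.004,0.02,-0.001,0,0,0],[-0.004,0.04,-0.001,0,0,0],[-0.004,0.055,-0.001,0,0,0],[-0.004,0.065,-0.001,0,0,0],[-0.004,0.07,-0.001,0,0,0],[-0.004,0.072,-0.001,0,0,0],[-0.004,0.072,-0.001,0,0,0],[-0.004,0.072,-0.001,0,0,0],[-0.004,0.072,-0.001,0,0,0]]]'
python3 -m handwheel '[[[0.001,0,0,0,0,0],[0.001,0,0,0,0,0],[0.002,0,0,0,0,0],[0.002,0,0,0,0,0],[0.003,0,0,0,0,0],[0.003,0,0,0,0,0]]]'
```

```text
clock: 13.13
tool_pos: [0.5251, -0.117, 0.0191]
eef_rot: [0.55, -0.444, 0.446, -0.549]
contact_force: [-0.5, 0.4, -0.2]
opening: 0.383
clock: 13.63
tool_pos: [0.525, -0.1175, 0.0188]
eef_rot: [-0.55, 0.445, -0.445, 0.55]
contact_force: [-1.1, 5.6, 6.2]
opening: 0.387
```

```bash
python3 -m handwheel '[[[0,-0.001,0,0,0,0],[0,-0.001,0,0,0,0]]]'
python3 -m handwheel '[[[0.001,-0.001,0,0,0,0],[0.001,-0.001,0,0,0,0],[0.001,-0.001,0,0,0,0]]]'
```

```text
clock: 13.8
tool_pos: [0.5249, -0.1175, 0.0193]
eef_rot: [-0.55, 0.445, -0.445, 0.55]
contact_force: [-1.7, 4.9, 2.0]
opening: 0.382
clock: 14.05
tool_pos: [0.5247, -0.1175, 0.0199]
eef_rot: [-0.55, 0.445, -0.444, 0.55]
contact_force: [-1.3, 7.2, -1.4]
opening: 0.382
```

The hub is touching the fixed jaw: the force rises and the hand doesn't move. I'll lower it and let go.

```bash
python3 -m handwheel '[[[-0.001,0.001,0,0,0,0],[-0.001,0.001,0,0,0,0],[-0.001,0.001,0,0,0,0]]]'
python3 -m handwheel '[[[0,0,0,0,0,0],[0,0,0,0,0,0],[0,0,0,0,0,0],[0,0,0,0,0,0]]]' 0.2
python3 -m handwheel '[[[0,-0.02,0,0,0,0],[0,-0.06,0,0,0,0],[0,-0.1,0,0,0,0],[0,-0.14,0,0,0,0],[-0.04,-0.17,0,0,0,0],[-0.08,-0.17,0,0,0,0],[-0.12,-0.17,0,0,0,0],[-0.12,-0.17,0,0,0,0],[-0.12,-0.17,0,0,0,0],[-0.12,-0.17,0,0,0,0]]]' 1
python3 - <<'E'
from h import *
X=np.array([-.207,.978]);O=np.array([.5063,-.0222]);Y=np.array([-.978,-.207])
k=get_calibration("wrist");cv2.imwrite("pics/w5.png",snapshot("wrist")[:,:,::-1]);np.save("pics/kw5.npy",k,allow_pickle=True)
k=get_calibration("top");im=snapshot("top"); 
cv2.imwrite("pics/t5.png",cv2.resize(im[175:275,225:450,::-1],None,fx=3.5,fy=3.5))
g=O+.07*X; print(g); go((*g,.19),(0,0,-1),(.978,.207,0)); go((*g,.083),(0,0,-1),(.978,.207,0)); print(r.get_state()["q"].round(2))
E
```

```text
clock: 14.3
tool_pos: [0.5247, -0.1175, 0.0191]
eef_rot: [0.55, -0.445, 0.444, -0.55]
contact_force: [-0.7, 5.7, -0.7]
opening: 0.385
clock: 14.63
tool_pos: [0.5252, -0.1208, 0.0195]
eef_rot: [0.55, -0.444, 0.447, -0.548]
contact_force: [-0.2, -0.8, 0.2]
opening: 0.601
clock: 15.47
tool_pos: [0.5001, -0.0026, 0.1891]
eef_rot: [0.55, -0.444, 0.446, -0.549]
contact_force: [0.4, -0.0, -0.5]
opening: 0.999
[0.49181 0.04626]
shift [-0.051  -0.0013  0.0021] turn [ 0.0001 -0.0009  0.0013] rows>= 1.2 jaw [ 0.979  0.204 -0.   ] fwd [ 0.    -0.004 -1.   ] t 15.5667
shift [-0.0514  0.1057  0.0021] turn [ 0.0001 -0.0009  0.0013] rows>= 2.8 jaw [ 0.979  0.204 -0.   ] fwd [ 0.    -0.004 -1.   ] t 15.5667
[-0.05  0.6  -0.05  1.99  0.07  0.55  0.05]
```

View pics/w5.png

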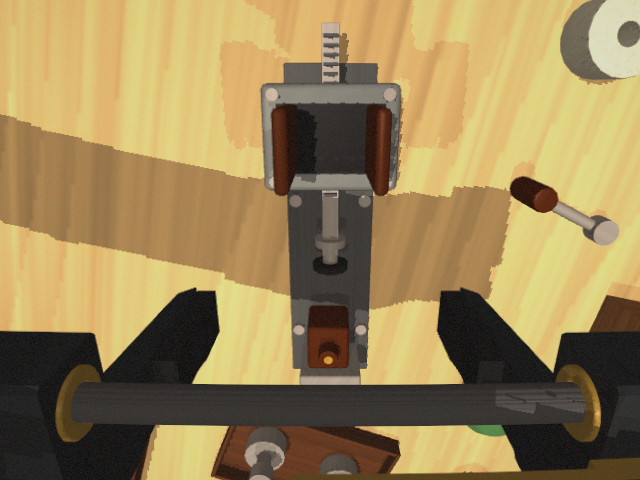

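The hub stands in the bed at (328,338), centred on the rod line and against the jaw. Both weights are in the tray, and the paddles are at columns 284 and 378. Next I'll go to the trigger.

```bash
python3 -m handwheel '[[[-0.03,0,0.002,0,0,0.001],[-0.051,0,0.002,0,0,0.001],[-0.051,0.02,0.002,0,0,0.001],[-0.051,0.05,0.002,0,0,0.001],[-0.051,0.08,0.002,0,0,0.001],[-0.051,0.1,0.002,0,0,0.001],[-0.051,0.107,0.002,0,0,0.001],[-0.051,0.107,0.002,0,0,0.001],[-0.051,0.107,0.002,0,0,0.001],[-0.051,0.107,0.002,0,0,0.001]]]'
python3 -m handwheel '[[[0,0,0,0,0,0],[0,0,0,0,0,0],[0,0,0,0,0,0],[0,0,0,0,0,0],[0,0,0,0,0,0],[0,0,0,0,0,0],[0,0,0,0,0,0],[0,0,0,0,0,0]]]' -1 15
```

```text
clock: 16.4
tool_pos: [0.4924, 0.0475, 0.0829]
eef_rot: [-0.549, 0.445, -0.446, 0.55]
contact_force: [0.3, -0.3, 0.4]
opening: 0.999
clock: 17.07
tool_pos: [0.4912, 0.048, 0.0822]
eef_rot: [0.549, -0.445, 0.445, -0.549]
contact_force: [-1.9, -0.3, 5.4]
opening: 0.418
```

```bash
Z6='x'; python3 -m handwheel '[[[0,0,0,0,0,0],[0,0,0,0,0,0],[0,0,0,0,0,0],[0,0,0,0,0,0],[0,0,0,0,0,0],[0,0,0,0,0,0]]]' 0.7
python3 -m handwheel '[[[0,0,0,0,0,0],[0,0,0,0,0,0],[0,0,0,0,0,0],[0,0,0,0,0,0],[0,0,0,0,0,0],[0,0,0,0,0,0],[0,0,0,0,0,0],[0,0,0,0,0,0]]]' -1 15
python3 - <<'E'
from h import *
k=get_calibration("top");im=snapshot("top");cv2.imwrite("pics/t6.png",cv2.resize(im[175:275,225:450,::-1],None,fx=3.5,fy=3.5))
k=get_calibration("wrist");im=snapshot("wrist");cv2.imwrite("pics/w6.png",im[:,:,::-1]);np.save("pics/kw6.npy",k,allow_pickle=True)
print(boxes_of("jaw","wrist"))
E
```

```text
clock: 17.57
tool_pos: [0.4921, 0.0483, 0.0818]
eef_rot: [-0.549, 0.445, -0.445, 0.55]
contact_force: [0.3, 0.3, 0.2]
opening: 0.837
clock: 18.23
tool_pos: [0.4911, 0.048, 0.0818]
eef_rot: [0.549, -0.445, 0.445, -0.549]
contact_force: [-0.9, -0.2, -1.9]
opening: 0.402
[{'bbox': [305.1, 177.8, 352.6, 475.1], 'confidence': 0.82}]
```

```bash
python3 -m handwheel '[[[0,0,0,0,0,0],[0,0,0,0,0,0],[0,0,0,0,0,0],[0,0,0,0,0,0],[0,0,0,0,0,0],[0,0,0,0,0,0]]]' 0.7
python3 -m handwheel '[[[0,0,0,0,0,0],[0,0,0,0,0,0],[0,0,0,0,0,0],[0,0,0,0,0,0],[0,0,0,0,0,0],[0,0,0,0,0,0],[0,0,0,0,0,0],[0,0,0,0,0,0]]]' -1 15
python3 - <<'E'
from h import *
im=snapshot("scene");np.save("pics/s7.npy",im);cv2.imwrite("pics/s7.png",cv2.resize(im[200:320,260:420,::-1],None,fx=5,fy=5,interpolation=cv2.INTER_CUBIC))
E
```

```text
clock: 18.88
tool_pos: [0.4927, 0.0483, 0.0822]
eef_rot: [-0.549, 0.445, -0.446, 0.55]
contact_force: [0.9, -0.3, -0.7]
opening: 0.835
clock: 19.55
tool_pos: [0.4912, 0.048, 0.082]
eef_rot: [0.549, -0.445, 0.445, -0.549]
contact_force: [-1.9, -0.6, 4.4]
opening: 0.402
```

View pics/s7.png

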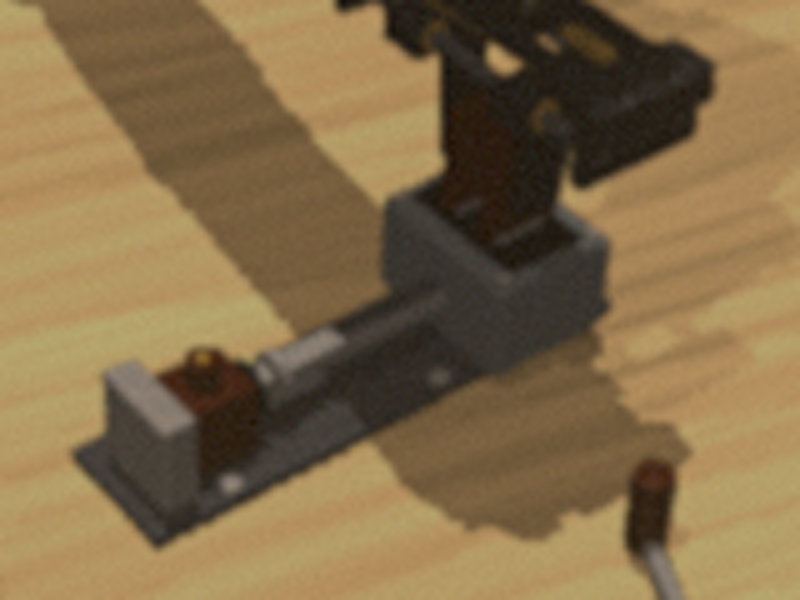

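The third squeeze also went full, and the pad is now at the hub's face at crop (262,370). I'll squeeze the next one gently and watch for a stall before full travel.

```bash
python3 -m handwheel '[[[0,0,0,0,0,0],[0,0,0,0,0,0],[0,0,0,0,0,0],[0,0,0,0,0,0],[0,0,0,0,0,0],[0,0,0,0,0,0]]]' 0.7
python3 -m handwheel '[[[0,0,0,0,0,0],[0,0,0,0,0,0],[0,0,0,0,0,0],[0,0,0,0,0,0],[0,0,0,0,0,0],[0,0,0,0,0,0],[0,0,0,0,0,0],[0,0,0,0,0,0]]]' -1 11
python3 -m handwheel '[[[0,0,0,0,0,0],[0,0,0,0,0,0],[0,0,0,0,0,0],[0,0,0,0,0,0]]]' -1 13
python3 -m handwheel '[[[0,0,0,0,0,0],[0,0,0,0,0,0],[0,0,0,0,0,0],[0,0,0,0,0,0]]]' -1 14
python3 -m handwheel '[[[0,0,0,0,0,0],[0,0,0,0,0,0],[0,0,0,0,0,0],[0,0,0,0,0,0]]]' -1 15
```

```text
clock: 20.1
tool_pos: [0.4927, 0.0484, 0.0819]
eef_rot: [-0.549, 0.445, -0.445, 0.55]
contact_force: [-0.3, 0.0, 0.6]
opening: 0.833
clock: 20.77
tool_pos: [0.4912, 0.048, 0.0818]
eef_rot: [0.549, -0.445, 0.445, -0.549]
contact_force: [-1.3, 0.4, 0.2]
opening: 0.558
clock: 21.1
tool_pos: [0.4912, 0.048, 0.0818]
eef_rot: [0.549, -0.445, 0.445, -0.549]
contact_force: [-1.8, -0.5, -0.5]
opening: 0.532
clock: 21.43
tool_pos: [0.4912, 0.048, 0.0818]
eef_rot: [0.549, -0.445, 0.445, -0.549]
contact_force: [-2.3, -0.3, -0.9]
opening: 0.519
clock: 21.77
tool_pos: [0.4912, 0.048, 0.0818]
eef_rot: [0.549, -0.445, 0.445, -0.549]
contact_force: [-3.0, -1.3, -1.3]
opening: 0.503
```

It stalls at 44 mm opening, mid-travel. Going from 11 to 15 N moved it about 3.9 mm against 4.2 mm predicted, so the pad should be near 8 mm. I'll relieve the small side load and compare pictures.

```bash
python3 -m handwheel '[[[0,0,-0.001,0,0,0],[0,0,-0.001,0,0,0],[0,0,-0.001,0,0,0],[0,0,-0.001,0,0,0]]]'
python3 - <<'E'
from h import *
a=cv2.imread("pics/scene0.png")[250:310,270:350]; b=np.load("pics/s7.npy")[250:310,270:350,::-1]; c=snapshot("scene")
cv2.imwrite("pics/s8full.png",c[:,:,::-1]); c=c[250:310,270:350,::-1]
# rod/jaw shift between s7 and now
up=lambda x:cv2.resize(x,(400,300),interpolation=cv2.INTER_CUBIC)
o=np.zeros((600,800,3),np.uint8);o[:300,:400]=up(a);o[:300,400:]=up(b);o[300:,:400]=up(c)
o[300:,400:]=cv2.resize(cv2.imread("pics/s8full.png"),(400,300))
cv2.imwrite("pics/s8.png",np.clip(o*1.5,0,255).astype(np.uint8))
k=get_calibration("scene")
X=np.array([-.207,.978]);O=np.array([.5063,-.0222])
for x in(-.12,-.08,-.072,-.06):print(x,((w2pix([*(O+x*X),.03+.014],k)-[270,250])*5).round())
E
```

```text
clock: 22.1
tool_pos: [0.4912, 0.048, 0.0819]
eef_rot: [-0.549, 0.445, -0.445, 0.55]
contact_force: [-0.2, 0.2, -4.6]
opening: 0.506
-0.12 [110. 154.]
-0.08 [184. 118.]
-0.072 [198. 110.]
-0.06 [220. 100.]
```

View pics/s8.png

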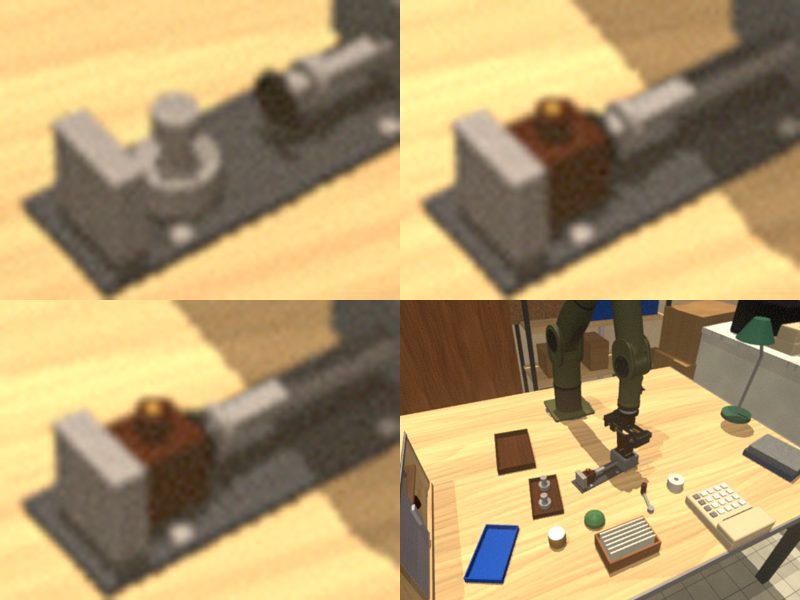

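The hub is gripped and the other things are unmoved, but this picture is too coarse to give the pad depth. I'll let out and squeeze again in force steps to find where the pawl takes up. The let-out leaves about 3.5 mm on the pad, so that gives a second estimate.

```bash
python3 -m handwheel '[[[0,0,0,0,0,0],[0,0,0,0,0,0],[0,0,0,0,0,0],[0,0,0,0,0,0],[0,0,0,0,0,0],[0,0,0,0,0,0]]]' 0.7 | tail -1
R='[[[0,0,0,0,0,0],[0,0,0,0,0,0],[0,0,0,0,0,0],[0,0,0,0,0,0]]]'; 
python3 -m handwheel '[[[0,0,0,0,0,0],[0,0,0,0,0,0],[0,0,0,0,0,0],[0,0,0,0,0,0],[0,0,0,0,0,0],[0,0,0,0,0,0]]]' -1 4|tail -1
python3 -m handwheel '[[[0,0,0,0,0,0],[0,0,0,0,0,0],[0,0,0,0,0,0],[0,0,0,0,0,0]]]' -1 6|tail -1
python3 -m handwheel '[[[0,0,0,0,0,0],[0,0,0,0,0,0],[0,0,0,0,0,0],[0,0,0,0,0,0]]]' -1 8|tail -1
python3 -m handwheel '[[[0,0,0,0,0,0],[0,0,0,0,0,0],[0,0,0,0,0,0],[0,0,0,0,0,0]]]' -1 9|tail -1
python3 -m handwheel '[[[0,0,0,0,0,0],[0,0,0,0,0,0],[0,0,0,0,0,0],[0,0,0,0,0,0]]]' -1 10|tail -1
python3 -m handwheel '[[[0,0,0,0,0,0],[0,0,0,0,0,0],[0,0,0,0,0,0],[0,0,0,0,0,0]]]' -1 11|tail -1
python3 -m handwheel '[[[0,0,0,0,0,0],[0,0,0,0,0,0],[0,0,0,0,0,0],[0,0,0,0,0,0]]]' -1 12|tail -1
python3 -m handwheel '[[[0,0,0,0,0,0],[0,0,0,0,0,0],[0,0,0,0,0,0],[0,0,0,0,0,0]]]' -1 13
```

```text
opening: 0.847
opening: 0.617
opening: 0.613
opening: 0.611
opening: 0.596
opening: 0.581
opening: 0.566
opening: 0.551
clock: 25.48
tool_pos: [0.4911, 0.048, 0.082]
eef_rot: [-0.549, 0.445, -0.445, 0.55]
contact_force: [4.4, 0.6, 0.7]
opening: 0.538
```

The two estimates disagree: the force model gives 6.0 mm at 13 N, while the 3.5 mm residual gives 8.6 mm. There is time left, so I'll let out, look at the pad from near, and then re-squeeze.

```bash
python3 -m handwheel '[[[0,0,0,0,0,0],[0,0,0,0,0,0],[0,0,0,0,0,0],[0,0,0,0,0,0],[0,0,0,0,0,0],[0,0,0,0,0,0]]]' 1 | tail -1
python3 -m handwheel '[[[0,-0.03,0,0,0,0],[0,-0.06,0,0,0,0],[0,-0.09,0,0,0,0],[0.04,-0.1,0,0,0,0],[0.08,-0.1,0,0,0,0],[0.12,-0.1,0,0,0,0],[0.15,-0.08,0,0,0,0],[0.17,-0.05,0,0,0,0],[0.17,-0.03,0,0,0,0],[0.17,-0.02,0,0,0,0],[0.17,-0.02,0,0,0,0],[0.17,-0.02,0,0,0,0]]]'
python3 - <<'E'
from h import *
k=get_calibration("wrist");np.save("pics/kw9.npy",k,allow_pickle=True)
im=np.mean([snapshot("wrist") for _ in range(4)],0).astype(np.uint8)[:,:,::-1]
cv2.imwrite("pics/w9f.png",im)
w4=cv2.imread("pics/w4.png")
o=np.hstack([cv2.resize(w4[20:170,260:400],None,fx=2.8,fy=4)[:, :392],cv2.resize(im[130:280,260:400],None,fx=2.8,fy=4)])
cv2.imwrite("pics/w9.png",np.clip(o*1.7,0,255).astype(np.uint8))
E
```

```text
opening: 0.965
clock: 26.98
tool_pos: [0.5252, -0.1171, 0.1017]
eef_rot: [-0.55, 0.445, -0.444, 0.55]
contact_force: [0.4, -0.5, 0.1]
opening: 1.002
```

View pics/w9.png

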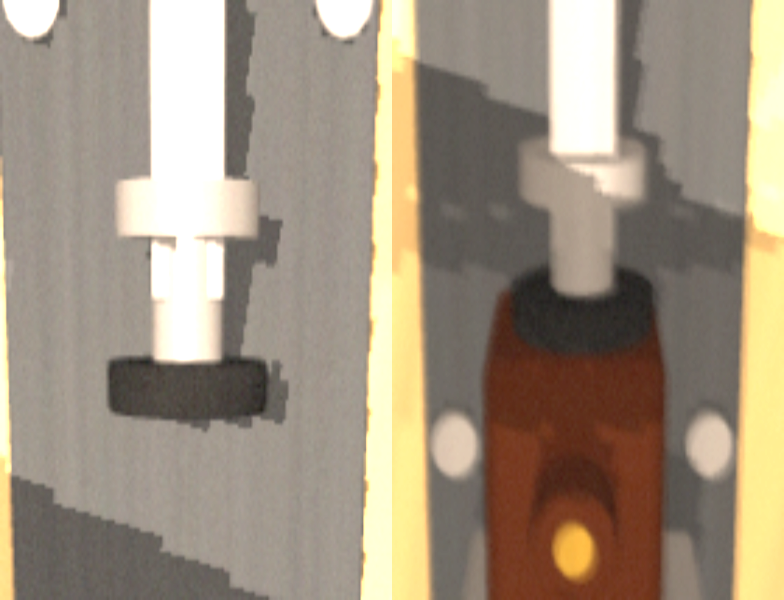

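Run:
```python
from h import *
X=np.array([-.207,.978]);O=np.array([.5063,-.0222])
def cx(k,u,v,z): return (pix2w((u,v),k,z)[:2]-O)@X*1e3
for f,rows,u0 in (("pics/kw4.npy",dict(collarRear=(20+178/4,.0425),collarFront=(20+238/4,.0425),padRearNeck=(20+360/4,.036),padFront=(20+410/4,.044)),327),
            ("pics/kw9.npy",dict(collarRear=(130+155/4,.0425),collarFront=(130+206/4,.0425),padRearNeck=(130+295/4,.036),padFrontTop=(130+350/4,.044),hubTopEdge=(130+428/4,.046)),327)):
    k=np.load(f,allow_pickle=True).item(); print(np.array(k["T"])[:3,3].round(4))
    for n,(v,z) in rows.items(): print(n,cx(k,u0,v,z).round(1))
X3=O-.17*X
go((.4925,.0478,.12),(0,0,-1),(.978,.207,0))
```

```text
[ 0.5103 -0.0399  0.2359]
collarRear -7.3
collarFront -13.5
padRearNeck -26.8
padFront -31.9
[ 0.509  -0.0379  0.2467]
collarRear -51.9
collarFront -58.3
padRearNeck -71.4
padFrontTop -76.5
hubTopEdge -86.3
shift [-0.169  -0.017   0.0013] turn [-0.0006  0.0005 -0.    ] rows>= 4.1 jaw [0.978 0.209 0.002] fwd [ 0.002  0.    -1.   ] t 27.1833
```

Free, the collar-to-pad gap is 13.3 mm; now, let out, it is 13.1 mm. The residual is therefore about 0–1 mm, which supports the force model, so 15 N should give about 7.5–8 mm. I'll go back and make the final squeeze.

```bash
python3 -m handwheel '[[[0,-0.03,0,0,0,0],[-0.02,-0.07,0,0,0,0],[-0.06,-0.09,0,0,0,0],[-0.1,-0.09,0,0,0,0],[-0.14,-0.09,0.001,0,0,0],[-0.169,-0.08,0.001,0,0,0],[-0.169,-0.05,0.001,0,0,0],[-0.169,-0.02,0.001,0,0,0],[-0.169,0.01,0.001,0,0,0],[-0.169,0.02,0.001,0,0,0],[-0.169,0.02,0.001,0,0,0],[-0.169,0.02,0.001,0,0,0]]]' 1
python3 -m handwheel '[[[0,0,0,0,0,0],[0,0,0,0,0,0],[0,0,0,0,0,0],[0,0,0,0,0,0],[0,0,0,0,0,0],[0,0,0,0,0,0],[0,0,0,0,0,0],[0,0,0,0,0,0]]]' -1 7
python3 -m handwheel '[[[0,0,0,0,0,0],[0,0,0,0,0,0],[0,0,0,0,0,0],[0,0,0,0,0,0]]]' -1 11
python3 -m handwheel '[[[0,0,0,0,0,0],[0,0,0,0,0,0],[0,0,0,0,0,0],[0,0,0,0,0,0]]]' -1 13|tail -2
python3 -m handwheel '[[[0,0,0,0,0,0],[0,0,0,0,0,0],[0,0,0,0,0,0],[0,0,0,0,0,0]]]' -1 15
```

```text
clock: 28.18
tool_pos: [0.492, 0.0471, 0.0826]
eef_rot: [-0.549, 0.445, -0.445, 0.55]
contact_force: [-0.5, -0.5, 0.2]
opening: 1.0
clock: 28.85
tool_pos: [0.4914, 0.0469, 0.0825]
eef_rot: [0.549, -0.445, 0.445, -0.549]
contact_force: [-1.6, -1.6, 8.3]
opening: 0.611
clock: 29.18
tool_pos: [0.4914, 0.0469, 0.0825]
eef_rot: [0.549, -0.445, 0.445, -0.549]
contact_force: [-0.9, 0.4, 7.2]
opening: 0.555
contact_force: [-1.7, -0.3, 7.0]
opening: 0.532
clock: 29.85
tool_pos: [0.4914, 0.0469, 0.0825]
eef_rot: [-0.549, 0.445, -0.445, 0.549]
contact_force: [-2.1, -0.9, 6.2]
opening: 0.501
```

The stall is steady at 15 N. Measured from the take-up point, the pad has sunk 7.7 mm plus a residual of 0–0.9 mm, so about 8 mm. One last hold, then I hand in.

```bash
python3 -m handwheel '[[[0,0,0,0,0,0],[0,0,0,0,0,0],[0,0,0,0,0,0],[0,0,0,0,0,0]]]' && python3 -c "
from plant import job; print(job.finish_job())"
```

```text
clock: 30.18
tool_pos: [0.4914, 0.0469, 0.0825]
eef_rot: [-0.549, 0.445, -0.445, 0.549]
contact_force: [-2.6, -0.1, 7.6]
opening: 0.504
the job is handed in; nothing more can be done
None
```

I moved the steel weight from the clamp's bed into the empty half of the small brown tray. I then stood the hub in the bed against the fixed jaw, on the rod's line, and let it go. After pumping the trigger I handed the job in at 30.2 s, still squeezing at 15 N.

**Final state:** the trigger had stalled mid-travel, at an opening of about 44 mm, and held steady.

**Pad depth:** I estimate it has sunk about 8 mm, but I did not measure it directly while squeezed.
- **Force model:** 15 N gives about 8.1 mm.
- **Paddle travel:** from the point where the ratchet took up, it gives about 7.7 mm plus whatever was left after let-out.

**Checks that disagreed:** the task says about 3.5 mm should remain after letting out, which would have meant about 11 mm at 15 N. A close view after letting out showed the pad almost free, with a collar-to-pad gap of 13.1 mm against 13.3 mm when free. I therefore trusted the force model. The scene camera was too coarse to settle the pad depth.

**Other things:** in the last full scene view, during the fourth squeeze, both weights stood in the tray and the other things on the counter looked unmoved. I took no picture after the final squeeze. During it, the trigger pushed back on the hand with about 8 N.

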